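# Turn over a rebuilt compressor pump by hand

## Task

The little air compressor pump on the bench has been rebuilt and has to be turned over by hand before its belt goes on. Open the yellow outlet cock, then take the red handle on the blue flywheel and turn it two full turns (away from the robot along the bottom, up the far side, over the top and down the near side) at one easy, even pace of six or seven seconds a turn: feel your way round, without forcing the handle or rocking the pump on its rubber mounts, without letting it kick back on the compression or run away after it. Leave the handle hanging at the bottom where it started, shut the cock again to keep dirt out, and leave the oil bottle, the filter and the spanner alone.

Things in the scene. Friction and masses are not known exactly. Their poses are not given: they have to be found in the camera images.
- pump: air compressor pump, 170 x 130 mm in plan, top 300 mm above the bench, on four rubber mounts over fixed timber bearers. Origin: centre of its foot's underside, 75 mm above the bench; z up; y along the shaft to the flywheel side; x away from the robot. On its mounts it rocks about y, 0.01 rad per N m: a handle pushed or pulled some 20 N or more across its circle rocks it too far (0.03 rad)
- hub (a point): middle of the flywheel's hub nut, on the shaft axis (along pump y), 160 mm above the bench, at pump y = 118 mm. Flywheel: blue, 220 mm across, pump y = 82 to 108. Red handle: round sleeve, 28 mm across, parallel to the shaft, pump y = 112 to 204, then a 38 mm end collar; revolves freely on its bolt, which is clamped in a radial slot anywhere from 56 to 88 mm off the axis: it differs each time
- crank (a joint): flywheel angle, rad, counting on over turns. 0 = handle hanging straight down; grows as it goes to pump +x (1.57), top (3.14), pump -x (4.71), bottom (6.28). Within 0.5 rad of the bottom (also its start) it is light and stays put; then compression pushes back, most at about 2 rad (9 to 16 N along the handle's path); past the top it drives on as hard, most at 4.3. Over 4 rad/s is a runaway
- cock_grip (a point): middle of the yellow sleeve on the cock's lever: 58 mm long, 18 wide, 10 thick, level, 314 mm above the bench, 68 mm out from the stem, free underneath; the stem stands at pump x = 0, y = -129. Its own x axis points along the lever towards the stem
- cock (a joint): angle of the cock's lever, rad. 0 = shut: across the outlet pipe, pointing to pump -x; 1.57 = open: in line with the pipe, pointing to pump -y (anticlockwise from above). Stops at both ends; stays where left; 2 to 3 N at the sleeve moves it
- oil_mid (a point): middle of a grey oil bottle with a red cap, 64 mm across, 170 mm high, upright on the bench; point half-way up
- filter: orange round filter canister, 80 mm across, 55 mm high; origin under its centre
- spanner: steel spanner lying flat beyond the pump, about 180 mm long, along its x; origin under its middle

How it is judged:
On the way, in this order (a step that is already met when the one before it is completed fails the run):
1. the outlet cock is open (value of joint cock above 1.35 rad), for 0.2 s.
2. the flywheel has been turned two full turns, with the cock open (value of joint crank between 11.966 and 13.166 rad and value of joint cock above 1.2 rad), for 0.2 s.
At the end, for the whole second after the job is handed in: The flywheel has made two full turns and stands still with the handle hanging within 0.6 rad (35 degrees) of straight down; the cock is shut to within 0.2 rad; the handle and the lever are released (value of joint crank between 11.966 and 13.166 rad and value of joint cock below 0.2 rad and velocity of joint crank between -0.1 and 0.1 rad/s); the robot touches nothing.
It fails at once if the wheel runs away: faster than 4 rad/s (velocity of joint crank above 4 rad/s).
It fails at once if the wheel kicks back on the compression: backwards faster than 0.4 rad/s between 1 rad past the bottom and the top ((value of joint crank between 1 and 3.142 rad and velocity of joint crank below -0.4 rad/s) or (value of joint crank between 7.283 and 9.425 rad and velocity of joint crank below -0.4 rad/s)).
It fails at once if the wheel is cranked with the cock not open (value of joint crank between 1 and 11.566 rad and value of joint cock below 1.2 rad).
It fails at once if the handle is forced off its circle while cranking: the pump rocks on its rubber mounts by more than 0.03 rad (value of joint crank between 0.6 and 11.966 rad and angle between pump's own z axis and vertical above 0.03 rad).
It fails at once if a bystander is disturbed: moved more than 30 mm (distance of any of oil_mid, filter, spanner from where it was at the start of the episode above 0.03 m).
It also fails if it takes over 72 s, if anything falls off the work surface, if the arm or the gripper's body presses on something with over 40 N, if the wrist force passes 120 N, or if a joint passes its speed limit or range.

## Robot

A 6-joint arm with a two-finger parallel gripper is mounted at the origin on the work surface. World frame = base frame: x ahead of the robot, y to its left, z up, the work surface at z = 0. Lengths are in m, angles in rad, forces in N, time in s.
With the tool pointing down it reaches from about 0.275 to 0.75 m from the base axis. Payload 10.2 kg.
Tool frame: the origin (TCP) lies at the very end of the fingers, on their centre line; the grasp point (between the pads) lies 19 mm behind it; z points along the fingers, y is the line along which they close (so a half turn about z gives the same grasp; the last joint's range is limited). The gripper opens to 88 mm and grips with 3 to 60 N. Pads are 18 mm wide; open, the fingers measure 123 mm over their backs; the gripper's body (75 mm by 187 mm) begins 45 mm behind the grasp point.
Start: joints at [1.065, 0.313, 1.498, -0, 1.331, -0.223], TCP at [0.147, 0.504, 0.217] pointing down, gripper open.
Joint ranges: [-2.94, 2.94], [-0.97, 2.17], [0.19, 2.56], [-1.23, 4.37], [0.02, 3.11], [-2.88, 2.88]. Speed limits (rad/s): [2.39, 2.39, 3.01, 3.14, 3.14, 3.14].

## Interface

Orientations are given as a rotation vector (axis times angle).
In Python, from cell import r gives the robot as it stands.
- The arm moves only by the shell command python3 -m pendant 'ROWS' [OPENING]. ROWS is JSON, a list of rows, each an object with "dp": the shift along the tool's x, y, z in m, a list of three; "spin": the turn about the tool's z in rad. In form: [{"dp": [tx, ty, tz], "spin": spin}, ...]. A call has 1 to 5 rows; each row shifts and turns the commanded pose from where the row before left it, along the tool's axes as they then stand; what a row does not reach is not made up. A row lasts 1/10 s, in which the tool goes at most 50 mm and 8.59 degrees, less where a joint would pass 70% of its speed; a pose out of reach is approached as far as the arm can. A call with a gripper value outside its range is refused whole. OPENING is the opening in per cent of the stroke, from 0 (shut) to 100 (fully open), set as the call begins (- or left out, the last holds). The fingers move at their own pace and stop on an object; the grip force is fixed at half the most. Time passes only in rows, so rows that do not move let the fingers close. It gives the time, the measured TCP pose, the force, the opening and the grip force at its end, in the units of the state.
- r.observe(): the state, without advancing time (a new reading comes with each control period).
- r.read_camera(name): name is "scene" or "top"; returns the picture (420x560x3 uint8, red, green, blue); there is no depth.
- r.calibration(name): a dict with "K" (3x3 intrinsics, pixels), "xyz" and "rotation" of the camera in the world. Camera axes: x right, y up, looking along -z (the intrinsics and any distortion apply to the point x, -y, -z); pixel columns grow to the right and rows downward; lengths in m; the calibration is good to about 2 mm. A picture is of the moment at which its call begins. calibration takes no time and is no camera call.
- r.close_job(): hands the job in; it is judged then, once.
The state is a dict: "t": time; "qpos": joint angles; "joint_velocities": joint speeds; "effort": joint torques, N m; "ee_pos": TCP position; "ee_rot": TCP orientation; "contact_force": force on the tool from outside, world axes, zero at the start; "torque": the same for the moment, N m; "finger_gap": finger opening in m; "grasp_force": force on a finger pad.
Only numpy, scipy, OpenCV 4.12 (cv2) and the standard library are available. Lean on these libraries where they do the work, as an engineer would, in place of code of your own. Each camera call takes 0.05 s, during which the arm holds its last target. There are 200 camera calls.

## Working session

There is one attempt and no reset: what is moved stays moved. The work goes in short steps, Python scripts to look and compute and a shell command to move; the robot and the scene stay as the last step left them, time stands still between calls to the robot, and variables do not carry over. Pictures are saved under pics/ and viewed, at most 10 in all, crops included, and the job is handed in when it is done.

```bash
ls; mkdir -p pics; python3 - <<'E'
from cell import r
import cv2,numpy as np
for n in("scene","top"):
    im=r.read_camera(n); cv2.imwrite(f"pics/{n}0.png",im[:,:,::-1]); c=r.calibration(n); print(n,{k:np.round(v,4).tolist() if not isinstance(v,str) else v for k,v in c.items()})
print(r.observe())
E
```

```text
pics
scene {'K': [[399.241, 0.0, 269.5285], [0.0, 399.241, 207.2489], [0.0, 0.0, 1.0]], 'xyz': [1.1723, 0.4097, 0.9859], 'rotation': [0.3946, 0.8201, 2.1081]}
top {'K': [[435.9526, 0.0, 272.2318], [0.0, 435.9526, 212.2925], [0.0, 0.0, 1.0]], 'xyz': [0.3913, -0.0147, 1.5619], 'rotation': [0.1177, -0.1289, -1.5756]}
{'t': 0.1, 'qpos': array([ 1.06459739e+00,  3.13338843e-01,  1.49832584e+00, -3.25376118e-05,
        1.33098491e+00, -2.23394686e-01]), 'joint_velocities': array([ 0.00051881, -0.00100342, -0.00344648,  0.00085565,  0.00129453,
        0.00094481]), 'effort': array([ 3.73154820e-03, -4.02813900e+01, -2.52642328e+01,  6.95847510e-02,
        3.42654821e-02, -2.68493409e-05]), 'ee_pos': array([0.14640357, 0.50393301, 0.21645983]), 'ee_rot': array([-4.42687919e-01, -3.10989481e+00,  1.56851889e-03]), 'contact_force': array([-0.20973167, -0.46047781,  0.00295445]), 'torque': array([-0.06152522, -0.02221513, -0.00565065]), 'grasp_force': 0.0, 'finger_gap': 0.08786496351748918}
```

View pics/scene0.png

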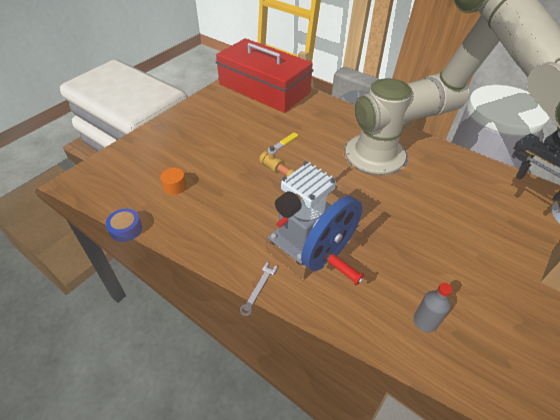

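View pics/top0.png

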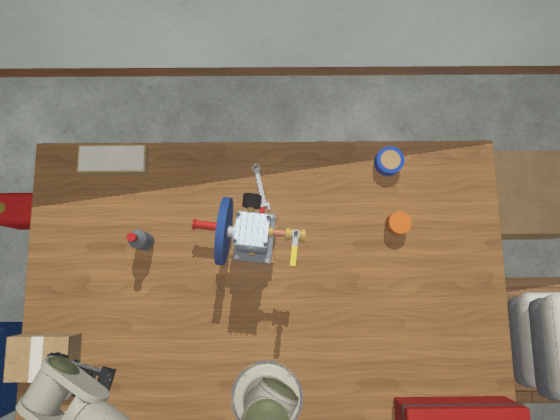

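The scene view shows the pump around px (310,210): the blue flywheel at (332,235), the red handle at (345,268), the yellow lever at (285,143), the oil bottle at (432,310), the filter at (173,180) and the spanner at (258,288). In the top view the wheel is at (224,231), the handle runs (194–215,224), the yellow sleeve is at (294,255) and the stem at (296,233).

```bash
cat > h.py <<'E'
from cell import r
import cv2,numpy as np
from scipy.spatial.transform import Rotation as Ro
def ray(n,px):
    c=r.calibration(n); K=np.array(c["K"]); d=np.linalg.inv(K)@[px[0],px[1],1.]
    return np.array(c["xyz"]),Ro.from_rotvec(c["rotation"]).apply(np.array([d[0],-d[1],-d[2]]))
def plane(n,px,z):
    o,d=ray(n,px); return o+d*(z-o[2])/d[2]
def tri(pa,pb):
    o1,d1=ray("scene",pa);o2,d2=ray("top",pb)
    s=np.linalg.lstsq(np.c_[d1,-d2],o2-o1,rcond=None)[0]
    a,b=o1+s[0]*d1,o2+s[1]*d2; return (a+b)/2,np.linalg.norm(a-b)
def blobs(im,lo,hi,amin=25):
    h=cv2.cvtColor(im,cv2.COLOR_RGB2HSV); m=cv2.inRange(h,np.array(lo),np.array(hi))
    n,l,s,c=cv2.connectedComponentsWithStats(m)
    out=[]
    for i in range(1,n):
        if s[i,4]>=amin:
            ys,xs=np.where(l==i); P=np.c_[xs,ys].astype(float); q=P-P.mean(0); v=np.linalg.svd(q,full_matrices=False)[2][0]; t=q@v
            out.append((s[i,4],P.mean(0),P.mean(0)+v*t.min(),P.mean(0)+v*t.max(),s[i,:4].tolist()))
    return out
E
python3 - <<'E'
from h import *
np.set_printoptions(precision=4,suppress=True)
for n in("scene","top"):
    im=cv2.cvtColor(cv2.imread(f"pics/{n}0.png"),cv2.COLOR_BGR2RGB)
    print(n)
    for nm,lo,hi in(("yel",(24,150,120),(34,255,255)),("red",(0,190,90),(3,255,255)),("red2",(174,190,90),(180,255,255)),("blue",(105,150,40),(125,255,255)),("orange",(6,220,180),(14,255,255))):
        for b in blobs(im,lo,hi):
            if b[1][1]>125 or n=="top": print(nm,b[0],b[1],b[2],b[3],b[4])
S=cv2.imread("pics/scene0.png")[180:300,250:400]; T=cv2.imread("pics/top0.png")[180:290,180:320]
cv2.imwrite("pics/crop.png",np.hstack([cv2.resize(S,(400,400*120//150*1),interpolation=2),cv2.resize(T,(400,320),interpolation=2)]))
E
```

```text
scene
yel 90 [289.0222 138.3   ] [296.7939 133.6551] [281.1856 142.9837] [280, 133, 18, 12]
red 244 [344.5164 268.6025] [329.1074 257.2069] [358.823  279.1827] [328, 255, 35, 29]
red 124 [444.8952 288.8306] [439.1952 286.5187] [450.8931 291.2635] [439, 283, 13, 13]
blue 81 [110.1728 222.4568] [113.0379 208.5642] [108.3188 231.4471] [106, 210, 15, 23]
blue 112 [317.3929 228.3214] [323.5975 215.2844] [313.4361 236.6353] [310, 215, 15, 23]
top
blue 69 [386.8116 153.2609] [376.0035 155.8665] [400.5416 149.9508] [377, 147, 26, 19]
blue 304 [  6.1809 338.2664] [ 11.0256 319.6629] [ -3.414  375.1109] [0, 322, 21, 55]
blue 342 [  6.8918 397.0643] [  8.4363 379.6599] [  5.2588 415.4667] [0, 379, 17, 37]
```

View pics/crop.png

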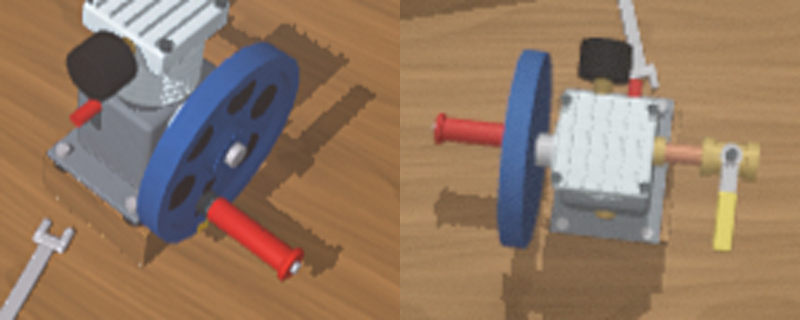

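The crops show the hub nut at scene px (337.8,237.4), the handle-end bolt at scene px (359.5,279.8), and in the top view the stem at about (308,233) and the lever sleeve at about (307,255). Now I loosen the masks.

```bash
python3 - <<'E'
from h import *
np.set_printoptions(precision=4,suppress=True)
R={}
for n in("scene","top"):
    im=cv2.cvtColor(cv2.imread(f"pics/{n}0.png"),cv2.COLOR_BGR2RGB)
    for nm,lo,hi in(("yel",(24,140,120),(34,255,255)),("red",(-1,150,80),(6,255,255)),("blue",(100,110,40),(125,255,255)),("orange",(6,200,150),(14,255,255))):
        if nm=="red":
            im2=im.copy(); h=cv2.cvtColor(im,cv2.COLOR_RGB2HSV); h[...,0]=(h[...,0].astype(int)+20)%180; im2=cv2.cvtColor(h,cv2.COLOR_HSV2RGB); bl=blobs(im2,(12,150,70),(24,255,255))
        else: bl=blobs(im,lo,hi)
        for b in bl:
            x,y=b[1]
            ok=(100<x<420 and 130<y<300) 
            if ok and b[0]<3000: print(n,nm,b[0],b[1],b[2],b[3],b[4])
E
python3 - <<'E'
from h import *
np.set_printoptions(precision=4,suppress=True)
print("hub from scene",plane("scene",(337.8,237.4),.16))
for z in (.072,.08,.088,.096,.104): print(z,plane("scene",(359.5,279.8),z),plane("top",(194,224.5),z))
print("tri end",tri((359.5,279.8),(193,224)))
E
```

```text
scene yel 91 [288.9451 138.3516] [296.7876 133.6461] [281.1994 142.999 ] [280, 133, 18, 12]
scene red 59 [281.5932 221.7797] [286.5001 218.2959] [276.8264 225.164 ] [276, 217, 12, 10]
scene red 381 [344.7507 268.357 ] [328.9242 256.7408] [360.0836 279.611 ] [328, 254, 36, 31]
scene blue 819 [322.1258 226.9902] [345.4546 193.7107] [298.9953 259.9868] [302, 197, 52, 71]
scene blue 277 [120.296  223.1913] [137.2104 214.4051] [107.8276 229.6681] [106, 209, 33, 28]
scene blue 94 [332.7021 233.8191] [337.0619 226.7968] [327.3882 242.3785] [328, 227, 13, 18]
scene blue 113 [344.7257 239.5221] [354.5092 225.6538] [335.0065 253.2991] [334, 226, 22, 29]
scene orange 324 [171.5278 178.6852] [177.4347 168.1245] [164.8267 190.6657] [162, 168, 22, 26]
top red 168 [203.1071 224.5714] [192.1538 223.4701] [214.7245 225.7395] [192, 219, 24, 11]
top red 64 [131.0781 236.8594] [127.314  234.4992] [134.8566 239.2286] [127, 233, 9, 9]
top blue 281 [388.1068 161.0534] [376.1564 168.2594] [401.5655 152.9378] [375, 147, 29, 28]
top blue 495 [220.9333 227.1677] [224.9613 197.32  ] [216.3789 260.9162] [215, 198, 16, 64]
hub from scene [0.5552 0.1507 0.16  ]
0.072 [0.5768 0.2432 0.072 ] [0.5864 0.2432 0.072 ]
0.08 [0.582  0.2447 0.08  ] [0.5854 0.2418 0.08  ]
0.088 [0.5873 0.2461 0.088 ] [0.5843 0.2404 0.088 ]
0.096 [0.5925 0.2476 0.096 ] [0.5833 0.2391 0.096 ]
0.104 [0.5977 0.249  0.104 ] [0.5822 0.2377 0.104 ]
tri end (array([0.5861, 0.245 , 0.0856]), np.float64(0.0015251618534348592))
```

```bash
python3 - <<'E'
from h import *
np.set_printoptions(precision=4,suppress=True)
im=cv2.cvtColor(cv2.imread("pics/top0.png"),cv2.COLOR_BGR2RGB)
h=cv2.cvtColor(im,cv2.COLOR_RGB2HSV); print(h[255,288:300].tolist())
for b in blobs(im[240:275,280:310],(22,110,120),(36,255,255),15): print("yel top",b[0],b[1]+[280,240],b[2]+[280,240],b[3]+[280,240]); Y=b
A=plane("scene",(296.79,133.65),.319);B=plane("scene",(281.2,143),.319);print("yel scene",A,B,plane("scene",(288.95,138.35),.319),np.arctan2(*(B-A)[1::-1]))
a,b=[plane("top",Y[i]+[280,240],.319) for i in(2,3)];print("yel top",a,b,(a+b)/2,np.arctan2(*(b-a)[1::-1]))
print("stem top view px(295.9,233.5)",plane("top",(308-12.1,233.5),.32))
# handle axis
a=plane("top",(192.15,223.47),.086);b=plane("top",(214.72,225.74),.086);print("handle top",a,b,np.arctan2(*(a-b)[1::-1]))
a=plane("top",(224.96,197.3),.16);b=plane("top",(216.4,260.9),.16);print("wheel",a,b,(a+b)/2,np.arctan2(*(a-b)[1::-1]))
for s in((344.75,268.36),): print("handle mid tri",tri(s,(203.1,224.57)))
o=r.observe();T=Ro.from_rotvec(o["ee_rot"]).as_matrix();print(T)
E
```

```text
[[15, 106, 171], [15, 112, 168], [22, 123, 179], [26, 127, 219], [26, 125, 222], [26, 124, 222], [25, 125, 224], [26, 125, 221], [25, 127, 207], [17, 115, 164], [16, 112, 173], [16, 109, 173]]
yel top 131 [293.1832 255.6336] [294.1871 245.916 ] [292.1216 265.9093]
yel scene [ 0.4352 -0.0744  0.319 ] [ 0.4933 -0.0838  0.319 ] [ 0.4648 -0.0792  0.319 ] -0.16107592643243462
yel top [ 0.4902 -0.0862  0.319 ] [ 0.4336 -0.0794  0.319 ] [ 0.4619 -0.0828  0.319 ] 3.0219718486135765
stem top view px(295.9,233.5) [ 0.5256 -0.0916  0.32  ]
handle top [0.5882 0.2472 0.086 ] [0.5797 0.1702 0.086 ] 1.4618489881831873
wheel [0.6638 0.1285 0.16  ] [0.457  0.1542 0.16  ] [0.5604 0.1414 0.16  ] -0.1235720656453106
handle mid tri (array([0.5844, 0.2039, 0.0981]), np.float64(0.00908085876783066))
[[-0.9603  0.279  -0.0005]
 [ 0.279   0.9603 -0.0009]
 [ 0.0002 -0.001  -1.    ]]
```

```bash

python3 -m pendant '[{"dp":[0,0,-0.01],"spin":0.149},{"dp":[0,0,-0.01],"spin":0.149},{"dp":[0,0,-0.01],"spin":0.149},{"dp":[0,0,-0.01],"spin":0.149},{"dp":[0,0,-0.01],"spin":0.149}]'
python3 -m pendant '[{"dp":[0,0,-0.01],"spin":0.149},{"dp":[0,0,-0.01],"spin":0.149},{"dp":[0,0,-0.01],"spin":0.149},{"dp":[0,0,-0.01],"spin":0.149},{"dp":[0,0,-0.01],"spin":0.149}]'
python3 -m pendant '[{"dp":[0,0,-0.01],"spin":0.149},{"dp":[0,0,-0.01],"spin":0.149},{"dp":[0,0,-0.01],"spin":0.149},{"dp":[0,0,-0.01],"spin":0.149},{"dp":[0,0,-0.01],"spin":0.149}]'
python3 -m pendant '[{"dp":[0,0,-0.01],"spin":0.149},{"dp":[0,0,-0.01],"spin":0.149},{"dp":[0,0,-0.01],"spin":0.149},{"dp":[0,0,-0.01],"spin":0.149},{"dp":[0,0,-0.01],"spin":0.149}]' 35
cat >> h.py <<'E'
def tool(o=None):
    "print tcp, az of tool x, tilt"
    o=o or r.observe(); T=Ro.from_rotvec(o["ee_rot"]).as_matrix()
    print("t%.2f"%o["t"],"tcp",np.round(o["ee_pos"],4),"az %.3f"%np.arctan2(T[1,0],T[0,0]),"z",np.round(T[:,2],3),"F",np.round(o["contact_force"],2),"gap %.4f gf %.1f"%(o["finger_gap"],o["grasp_force"]),"q",np.round(o["qpos"],2))
    return o,T
def go(p):
    o,T=tool(); print("to",p,"dp tool",np.round(T.T@(np.array(p)-o["ee_pos"]),4))
E
python3 -c "
from h import *
go([.463,-.0815,.40])"
```

```text
t: 0.6
ee_pos: [0.1464, 0.504, 0.267]
ee_rot: [-1.553, -2.731, 0.001]
contact_force: [1.2, -0.4, 0.2]
finger_gap: 0.088
grasp_force: 0.0
t: 1.1
ee_pos: [0.1465, 0.504, 0.317]
ee_rot: [2.44, 1.978, -0.001]
contact_force: [0.5, 0.2, -0.4]
finger_gap: 0.0879
grasp_force: 0.0
t: 1.6
ee_pos: [0.1465, 0.5041, 0.367]
ee_rot: [2.992, 0.955, -0.001]
contact_force: [-0.2, 0.5, 0.4]
finger_gap: 0.0883
grasp_force: 0.0
t: 2.1
ee_pos: [0.1465, 0.5041, 0.417]
ee_rot: [3.135, -0.2, -0.0]
contact_force: [-0.6, -0.2, -0.9]
finger_gap: 0.0506
grasp_force: 0.0
t2.10 tcp [0.1465 0.5041 0.417 ] az -0.127 z [-0.    -0.001 -1.   ] F [-0.58 -0.21 -0.93] gap 0.0506 gf 0.0 q [ 1.06  0.27  1.04 -0.    1.83  2.76]
to [0.463, -0.0815, 0.4] dp tool [0.3883 0.5407 0.0173]
```

```bash

python3 -m pendant '[{"dp":[0.026,0.036,0],"spin":0},{"dp":[0.026,0.036,0],"spin":0},{"dp":[0.026,0.036,0],"spin":0},{"dp":[0.026,0.036,0],"spin":0},{"dp":[0.026,0.036,0],"spin":0}]'
python3 -m pendant '[{"dp":[0.026,0.036,0],"spin":0},{"dp":[0.026,0.036,0],"spin":0},{"dp":[0.026,0.036,0],"spin":0},{"dp":[0.026,0.036,0],"spin":0},{"dp":[0.026,0.036,0],"spin":0}]' >/dev/null
python3 -m pendant '[{"dp":[0.026,0.036,0],"spin":0},{"dp":[0.026,0.036,0],"spin":0},{"dp":[0.026,0.036,0],"spin":0},{"dp":[0.026,0.036,0],"spin":0},{"dp":[0.024,0.036,0],"spin":0}]' >/dev/null
python3 -c "
from h import *
go([.463,-.0815,.295])"
```

```text
t: 2.6
ee_pos: [0.2541, 0.3081, 0.4167]
ee_rot: [3.136, -0.189, -0.0]
contact_force: [0.7, 0.7, 0.2]
finger_gap: 0.0309
grasp_force: 0.0
t3.60 tcp [ 0.4669 -0.0807  0.4166] az -0.122 z [-0.  0. -1.] F [ 0.22  0.19 -0.85] gap 0.0306 gf 0.0 q [-0.42  0.14  1.2   0.    1.8   1.27]
to [0.463, -0.0815, 0.295] dp tool [-0.0037  0.0013  0.1216]
```

```bash

python3 -m pendant '[{"dp":[-0.0006,0,0.024],"spin":0},{"dp":[-0.0006,0,0.024],"spin":0},{"dp":[-0.0006,0,0.024],"spin":0},{"dp":[0,0,0.024],"spin":0},{"dp":[0,0,0.024],"spin":0}]'
python3 -m pendant '[{"dp":[0.0004,0.0075,0],"spin":-0.11},{"dp":[0.0004,0.0075,0],"spin":-0.11},{"dp":[0.0004,0.0075,0],"spin":-0.11}]'
python3 -c "
from h import *
tool(); cv2.imwrite('pics/s1.png',cv2.resize(r.read_camera('scene')[60:240,180:400,::-1],(660,540)))"
```

```text
t: 4.1
ee_pos: [0.4643, -0.0785, 0.2957]
ee_rot: [-3.136, 0.19, 0.001]
contact_force: [-0.6, 0.5, -0.2]
finger_gap: 0.0309
grasp_force: 0.0
t: 4.4
ee_pos: [0.4652, -0.1007, 0.2962]
ee_rot: [-3.122, -0.335, 0.002]
contact_force: [-0.1, 2.1, -0.5]
finger_gap: 0.0308
grasp_force: 1.2
t4.40 tcp [ 0.4652 -0.1007  0.2962] az 0.214 z [-0.002  0.002 -1.   ] F [-0.14  2.05 -0.5 ] gap 0.0308 gf 1.2 q [-0.46  0.16  1.49  0.    1.5   0.9 ]
```

View pics/s1.png

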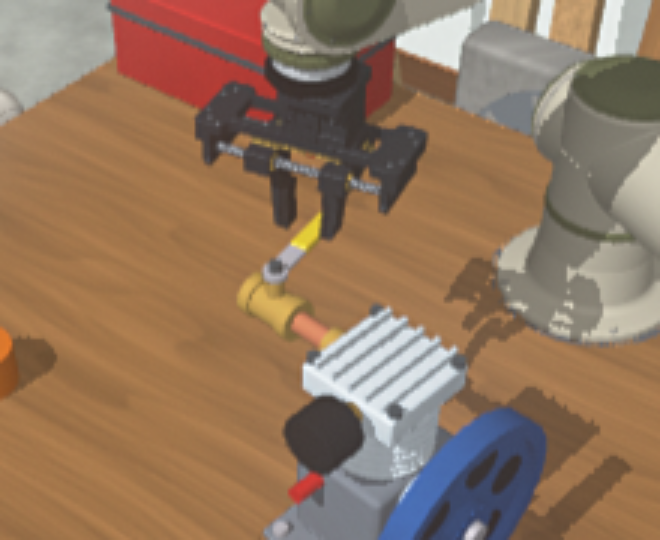

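The sleeve (crop px (305,235)) lies between the fingers and is being pushed. I continue the arc.

```bash

python3 -m pendant '[{"dp":[0.0004,0.0075,0],"spin":-0.11},{"dp":[0.0004,0.0075,0],"spin":-0.11},{"dp":[0.0004,0.0075,0],"spin":-0.11},{"dp":[0.0004,0.0075,0],"spin":-0.11},{"dp":[0.0004,0.0075,0],"spin":-0.11}]'
python3 -m pendant '[{"dp":[0.0004,0.0075,0],"spin":-0.11},{"dp":[0.0004,0.0075,0],"spin":-0.11},{"dp":[0.0004,0.0075,0],"spin":-0.11},{"dp":[0.0004,0.0075,0],"spin":-0.11},{"dp":[0.0004,0.0075,0],"spin":-0.11}]'
python3 -m pendant '[{"dp":[0.0004,0.0075,0],"spin":-0.11}]'
python3 -c "
from h import *
tool()"
```

```text
t: 4.95
ee_pos: [0.4824, -0.1336, 0.2964]
ee_rot: [-2.915, -1.166, 0.002]
contact_force: [-1.8, 2.3, -2.0]
finger_gap: 0.0308
grasp_force: 1.2
t: 5.45
ee_pos: [0.5144, -0.1526, 0.2963]
ee_rot: [-2.489, -1.914, 0.002]
contact_force: [-1.1, 2.0, -1.1]
finger_gap: 0.0311
grasp_force: 1.1
t: 5.55
ee_pos: [0.5217, -0.1541, 0.2963]
ee_rot: [-2.38, -2.047, 0.001]
contact_force: [-1.7, 1.5, -1.4]
finger_gap: 0.0309
grasp_force: 1.1
t5.55 tcp [ 0.5217 -0.1541  0.2963] az 1.421 z [-0.002  0.001 -1.   ] F [-1.73  1.53 -1.38] gap 0.0309 gf 1.1 q [-0.5   0.32  1.29  0.    1.54 -0.35]
```

```bash

python3 -m pendant '[{"dp":[0.0002,0.004,0],"spin":-0.03},{"dp":[0.0002,0.004,0],"spin":0}]'
python3 -m pendant '[{"dp":[0.0002,0.003,0],"spin":0}]'
python3 -c "
from h import *
tool()"
```

```text
t: 5.75
ee_pos: [0.5294, -0.1552, 0.2965]
ee_rot: [-2.354, -2.077, 0.003]
contact_force: [-5.9, -0.7, -0.8]
finger_gap: 0.0312
grasp_force: 3.0
t: 5.85
ee_pos: [0.532, -0.1555, 0.2965]
ee_rot: [-2.355, -2.076, 0.005]
contact_force: [-9.3, -0.9, -0.7]
finger_gap: 0.0309
grasp_force: 4.7
t5.85 tcp [ 0.532  -0.1555  0.2965] az 1.445 z [-0.004 -0.    -1.   ] F [-9.28 -0.91 -0.75] gap 0.0309 gf 4.7 q [-0.49  0.34  1.26 -0.    1.55 -0.37]
```

```bash

python3 -m pendant '[{"dp":[0,-0.005,0],"spin":0},{"dp":[0,0,-0.03],"spin":0},{"dp":[0,0,-0.04],"spin":0},{"dp":[0,0,-0.04],"spin":0}]'
python3 -m pendant '[{"dp":[0.046,0.001,0],"spin":0},{"dp":[0.046,0.001,0],"spin":0},{"dp":[0.046,0.001,0],"spin":0},{"dp":[0.046,0.001,0],"spin":0}]' 70
python3 -m pendant '[{"dp":[0.046,0.001,0],"spin":0},{"dp":[0.046,0.001,0],"spin":0},{"dp":[0.046,0.001,0],"spin":0},{"dp":[0.046,0.001,0],"spin":0}]'
python3 -c "
from h import *
go([.583,.207,.067]); a=r.read_camera('scene')[:,:,::-1]; b=r.read_camera('top')[:,:,::-1]; cv2.imwrite('pics/s2.png',cv2.resize(a[20:335,170:560],(743,600)));cv2.imwrite('pics/t2.png',b)"
```

```text
t: 6.25
ee_pos: [0.5276, -0.1544, 0.4087]
ee_rot: [2.355, 2.079, 0.001]
contact_force: [0.2, 0.2, 1.1]
finger_gap: 0.0309
grasp_force: 0.0
t: 6.65
ee_pos: [0.5542, 0.0293, 0.4074]
ee_rot: [2.355, 2.078, 0.002]
contact_force: [0.0, 0.3, -0.1]
finger_gap: 0.0601
grasp_force: 0.0
t: 7.05
ee_pos: [0.5804, 0.2116, 0.4075]
ee_rot: [2.355, 2.079, 0.002]
contact_force: [0.8, 0.4, -0.6]
finger_gap: 0.0615
grasp_force: 0.0
t7.05 tcp [0.5804 0.2116 0.4075] az 1.446 z [ 0.002  0.001 -1.   ] F [ 0.79  0.37 -0.62] gap 0.0615 gf 0.0 q [0.16 0.52 0.71 0.   1.91 0.28]
to [0.583, 0.207, 0.067] dp tool [-0.0045  0.0026  0.3405]
```

View pics/s2.png

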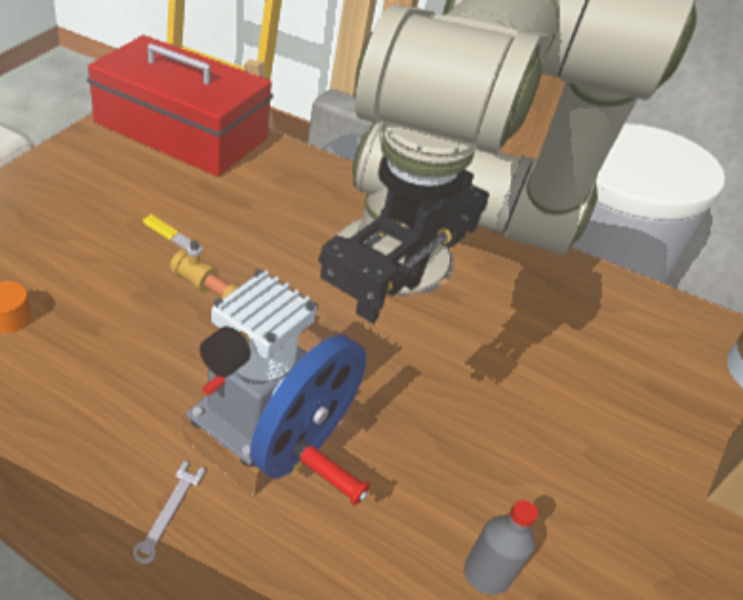

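The cock's lever (crop (170,235)) is now in line with the pipe. The wrist and forearm sit to the right of and above the handle, away from the pump. I check wrist clearance and descend in stages.

```bash
python3 -c "
from h import *
o,d=ray('scene',(403.6,62)); n=np.array([1.0,0.6]);
s=((np.array([.58,.21])-o[:2])@d[:2])/(d[:2]@d[:2]); print('wrist centre',o+s*d)
o,d=ray('scene',(403.6,20+145*.525)); s=((np.array([.58,.21])-o[:2])@d[:2])/(d[:2]@d[:2]); print('wrist bottom',o+s*d)"
python3 -m pendant '[{"dp":[-0.001,0.001,0.04],"spin":0},{"dp":[-0.001,0.001,0.04],"spin":0},{"dp":[-0.001,0.001,0.04],"spin":0},{"dp":[-0.001,0,0.04],"spin":0},{"dp":[0,0,0.04],"spin":0}]'
python3 -c "
from h import *
go([.583,.207,.067]); a=r.read_camera('scene')[:,:,::-1]; cv2.imwrite('pics/s3.png',cv2.resize(a[60:320,230:470],(554,600)))"
```

```text
wrist centre [0.57929273 0.21212313 0.6764542 ]
wrist bottom [0.57526434 0.22533849 0.61875005]
t: 7.65
ee_pos: [0.583, 0.2046, 0.2059]
ee_rot: [2.355, 2.078, 0.002]
contact_force: [0.7, -0.8, -0.3]
finger_gap: 0.0616
grasp_force: 0.0
t7.65 tcp [0.583  0.2046 0.2059] az 1.446 z [ 0.002  0.    -1.   ] F [ 0.73 -0.79 -0.34] gap 0.0616 gf 0.0 q [0.15 0.53 1.21 0.   1.4  0.27]
to [0.583, 0.207, 0.067] dp tool [ 0.0023 -0.0005  0.1389]
```

View pics/s3.png

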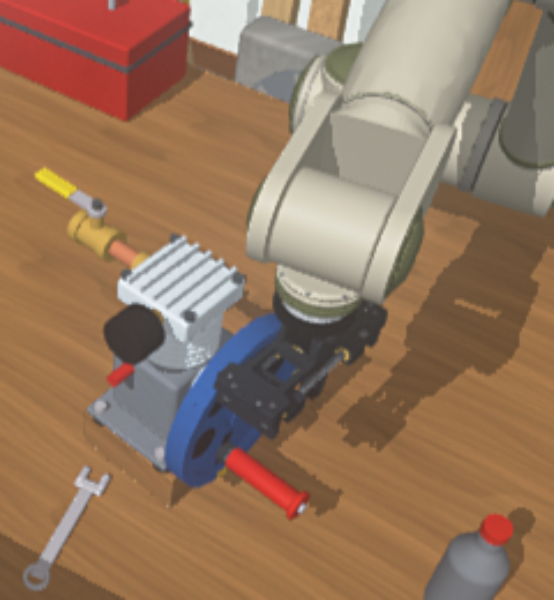

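```bash

python3 -m pendant '[{"dp":[0.003,0,0.03],"spin":0},{"dp":[0.003,0,0.03],"spin":0},{"dp":[0,0,0.03],"spin":0},{"dp":[0,0,0.025],"spin":0},{"dp":[0,0,0.024],"spin":0}]'
python3 -c "
from h import *
tool(); a=r.read_camera('scene')[:,:,::-1]; cv2.imwrite('pics/s4.png',cv2.resize(a[170:320,270:430],(640,600)))"
```

```text
t: 8.2
ee_pos: [0.5844, 0.2109, 0.0682]
ee_rot: [2.354, 2.079, 0.002]
contact_force: [-0.2, -0.3, 0.7]
finger_gap: 0.0612
grasp_force: 0.0
t8.20 tcp [0.5844 0.2109 0.0682] az 1.447 z [ 0.002  0.    -1.   ] F [-0.2  -0.3   0.68] gap 0.0612 gf 0.0 q [0.16 0.66 1.36 0.   1.11 0.28]
```

View pics/s4.png

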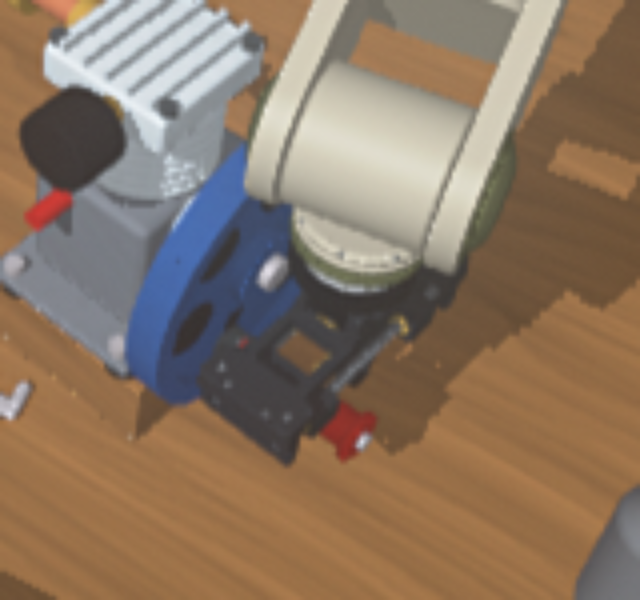

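The gripper straddles the handle, whose collar shows at crop (350,430). I close on it.

```bash

python3 -m pendant '[{"dp":[0,0,0],"spin":0},{"dp":[0,0,0],"spin":0},{"dp":[0,0,0],"spin":0},{"dp":[0,0,0],"spin":0},{"dp":[0,0,0],"spin":0}]' 0
python3 -m pendant '[{"dp":[0,0,0],"spin":0},{"dp":[0,0,0],"spin":0}]'
python3 -c "
from h import *
tool()"
```

```text
t: 8.75
ee_pos: [0.5841, 0.2113, 0.0688]
ee_rot: [2.352, 2.082, 0.001]
contact_force: [-1.4, 1.1, 3.2]
finger_gap: 0.0262
grasp_force: 30.0
t: 8.95
ee_pos: [0.5841, 0.2113, 0.0686]
ee_rot: [2.352, 2.082, 0.001]
contact_force: [-2.8, 0.0, 6.3]
finger_gap: 0.0265
grasp_force: 30.1
t8.95 tcp [0.5841 0.2113 0.0686] az 1.449 z [ 0.001  0.    -1.   ] F [-2.76  0.04  6.27] gap 0.0265 gf 30.1 q [0.16 0.66 1.36 0.   1.12 0.28]
```

```bash
cat > st.py <<'E'
import sys,json,os
from h import *
from scipy.optimize import least_squares
dth=float(sys.argv[1]) if len(sys.argv)>1 else .097
gain=float(sys.argv[2]) if len(sys.argv)>2 else .0001
L=json.load(open("log.json")) if os.path.exists("log.json") else []
fs=[];o=r.observe(); T=Ro.from_rotvec(o["ee_rot"]).as_matrix()
ty=np.array([.9926,-.1214,0.]); F=o["contact_force"]
L.append([float(ty@o["ee_pos"]),float(o["ee_pos"][2]),float(ty@F),float(F[2]),o["t"]]); json.dump(L,open("log.json","w"))
A=np.array(L)
def defl(p,a):
    x=a[:,0]-p[0]; z=a[:,1]-p[1]+.085   # from the foot's origin
    M=z*-a[:,2]-x*-a[:,3]; ph=.01*M; return ph,ph*z,-ph*x
pr=np.array([.5352,.141,.0765]); sd=np.array([.004,.003,.003])
def res(p):
    ph,dx,dz=defl(p,A); return np.r_[(np.hypot(A[:,0]-dx-p[0],A[:,1]-dz-p[1])-p[2])/.0004,(p-pr)/sd]
p=least_squares(res,pr).x; ph,_,_=defl(p,A)
u,z,Fu,Fz,t=A[-1]; th=np.arctan2(u-p[0],p[1]-z)%(2*np.pi)
er=np.array([np.sin(th),-np.cos(th)]); et=np.array([np.cos(th),np.sin(th)]); f=np.array([Fu,Fz])
Fr=er@f; corr=np.clip(gain*Fr,-.003,.003)
print("t%.2f th %.3f r %.4f Fr %.1f Ft %.1f Fy %.1f phi %.4f fit %s gap %.4f az %.3f"%(t,th,np.hypot(u-p[0],z-p[1]),Fr,et@f,F[1],ph[-1],np.round(p,4),o["finger_gap"],np.arctan2(T[1,0],T[0,0])))
a=th+dth*np.arange(6); P=p[2]*np.c_[np.sin(a),-np.cos(a)]; e=np.c_[np.sin(a),-np.cos(a)]*(np.minimum(np.arange(6),3)*corr/3)[:,None]
print([[0,round(d[0],4),round(-d[1],4)] for d in np.diff(P+e,axis=0)])
E
python3 st.py .06
```

```text
t8.95 th 0.258 r 0.0757 Fr -6.8 Ft -1.1 Fy 0.0 phi 0.0015 fit [0.5348 0.1418 0.0757] gap 0.0265 az 1.449
[[0, np.float64(0.0043), np.float64(-0.0015)], [0, np.float64(0.0042), np.float64(-0.0018)], [0, np.float64(0.004), np.float64(-0.002)], [0, np.float64(0.004), np.float64(-0.002)], [0, np.float64(0.0039), np.float64(-0.0023)]]
```

```bash

python3 -m pendant '[{"dp":[0,-0.0065,0.0011],"spin":0},{"dp":[0,-0.0066,0.0005],"spin":0},{"dp":[0,-0.0066,0],"spin":0}]' >/dev/null; python3 st.py -.08
```

```text
t9.25 th 6.272 r 0.0757 Fr 0.3 Ft 2.9 Fy 1.8 phi -0.0003 fit [0.5345 0.1417 0.0757] gap 0.0269 az 1.449
[[0, np.float64(-0.006), np.float64(-0.0003)], [0, np.float64(-0.006), np.float64(-0.0008)], [0, np.float64(-0.0059), np.float64(-0.0013)], [0, np.float64(-0.0058), np.float64(-0.0017)], [0, np.float64(-0.0056), np.float64(-0.0022)]]
```

```bash

python3 -m pendant '[{"dp":[0,-0.006,-0.0003],"spin":0},{"dp":[0,-0.006,-0.0008],"spin":0},{"dp":[0,-0.0059,-0.0013],"spin":0},{"dp":[0,-0.0058,-0.0017],"spin":0}]' >/dev/null; python3 st.py .097
```

```text
t9.65 th 5.953 r 0.0759 Fr 3.5 Ft 2.0 Fy 0.9 phi 0.0009 fit [0.5341 0.1418 0.0758] gap 0.0266 az 1.449
[[0, np.float64(0.007), np.float64(0.0022)], [0, np.float64(0.0072), np.float64(0.0015)], [0, np.float64(0.0073), np.float64(0.0008)], [0, np.float64(0.0074), np.float64(-0.0001)], [0, np.float64(0.0073), np.float64(-0.0008)]]
```

```bash

python3 -m pendant '[{"dp":[0,0.007,0.0022],"spin":0},{"dp":[0,0.0072,0.0015],"spin":0},{"dp":[0,0.0073,0.0008],"spin":0},{"dp":[0,0.0074,-0.0001],"spin":0},{"dp":[0,0.0073,-0.0008],"spin":0}]' >/dev/null; python3 st.py .097
```

```text
t10.15 th 0.179 r 0.0758 Fr -3.2 Ft -2.7 Fy 1.7 phi 0.0007 fit [0.5341 0.1418 0.0758] gap 0.0264 az 1.449
[[0, np.float64(0.0071), np.float64(-0.0018)], [0, np.float64(0.0069), np.float64(-0.0024)], [0, np.float64(0.0066), np.float64(-0.0031)], [0, np.float64(0.0064), np.float64(-0.0036)], [0, np.float64(0.006), np.float64(-0.0042)]]
```

```bash

python3 -m pendant '[{"dp":[0,0.0071,-0.0018],"spin":0},{"dp":[0,0.0069,-0.0024],"spin":0},{"dp":[0,0.0066,-0.0031],"spin":0},{"dp":[0,0.0064,-0.0036],"spin":0},{"dp":[0,0.006,-0.0042],"spin":0}]' >/dev/null; python3 st.py .097
```

```text
t10.65 th 0.670 r 0.0744 Fr -5.7 Ft -3.4 Fy 2.7 phi 0.0027 fit [0.5334 0.1405 0.0745] gap 0.0267 az 1.449
[[0, np.float64(0.0053), np.float64(-0.0049)], [0, np.float64(0.0048), np.float64(-0.0054)], [0, np.float64(0.0042), np.float64(-0.0058)], [0, np.float64(0.0038), np.float64(-0.0061)], [0, np.float64(0.0032), np.float64(-0.0064)]]
```

```bash

python3 -m pendant '[{"dp":[0,0.0053,-0.0049],"spin":0},{"dp":[0,0.0048,-0.0054],"spin":0},{"dp":[0,0.0042,-0.0058],"spin":0},{"dp":[0,0.0038,-0.0061],"spin":0}]' >/dev/null; python3 st.py .097
```

```text
t11.05 th 1.061 r 0.0731 Fr -3.3 Ft -5.8 Fy 3.1 phi 0.0006 fit [0.5333 0.1391 0.0732] gap 0.0266 az 1.449
[[0, np.float64(0.0031), np.float64(-0.0064)], [0, np.float64(0.0024), np.float64(-0.0067)], [0, np.float64(0.0018), np.float64(-0.0069)], [0, np.float64(0.0012), np.float64(-0.007)], [0, np.float64(0.0005), np.float64(-0.0071)]]
```

```bash

python3 -m pendant '[{"dp":[0,0.0031,-0.0064],"spin":0},{"dp":[0,0.0024,-0.0067],"spin":0},{"dp":[0,0.0018,-0.0069],"spin":0},{"dp":[0,0.0012,-0.007],"spin":0}]' >/dev/null; python3 st.py .097
```

```text
t11.45 th 1.444 r 0.0725 Fr -3.3 Ft -8.6 Fy 5.3 phi -0.0025 fit [0.5334 0.1387 0.0728] gap 0.0265 az 1.449
[[0, np.float64(0.0004), np.float64(-0.007)], [0, np.float64(-0.0002), np.float64(-0.007)], [0, np.float64(-0.0009), np.float64(-0.007)], [0, np.float64(-0.0015), np.float64(-0.0069)], [0, np.float64(-0.0021), np.float64(-0.0067)]]
```

```bash

python3 -m pendant '[{"dp":[0,0.0003,-0.007],"spin":0},{"dp":[0,-0.0003,-0.007],"spin":0},{"dp":[0,-0.001,-0.007],"spin":0},{"dp":[0,-0.0015,-0.0069],"spin":0},{"dp":[0,-0.0021,-0.0067],"spin":0}]' >/dev/null; python3 st.py .097
```

```text
t11.95 th 1.930 r 0.0726 Fr -6.7 Ft -12.7 Fy 6.0 phi -0.0077 fit [0.5333 0.139  0.0731] gap 0.0267 az 1.449
[[0, np.float64(-0.003), np.float64(-0.0064)], [0, np.float64(-0.0036), np.float64(-0.0061)], [0, np.float64(-0.0042), np.float64(-0.0057)], [0, np.float64(-0.0045), np.float64(-0.0054)], [0, np.float64(-0.005), np.float64(-0.0049)]]
```

```bash

python3 -m pendant '[{"dp":[0,-0.0031,-0.0064],"spin":0},{"dp":[0,-0.0037,-0.006],"spin":0},{"dp":[0,-0.0042,-0.0057],"spin":0},{"dp":[0,-0.0045,-0.0054],"spin":0},{"dp":[0,-0.005,-0.0049],"spin":0}]' >/dev/null; python3 st.py .097
```

```text
t12.45 th 2.406 r 0.0728 Fr -7.5 Ft -13.6 Fy 4.6 phi -0.0142 fit [0.5331 0.1393 0.0735] gap 0.0263 az 1.449
[[0, np.float64(-0.0057), np.float64(-0.0043)], [0, np.float64(-0.006), np.float64(-0.0037)], [0, np.float64(-0.0063), np.float64(-0.0031)], [0, np.float64(-0.0065), np.float64(-0.0027)], [0, np.float64(-0.0067), np.float64(-0.0021)]]
```

```bash

python3 -m pendant '[{"dp":[0,-0.0058,-0.0042],"spin":0},{"dp":[0,-0.0061,-0.0036],"spin":0},{"dp":[0,-0.0064,-0.003],"spin":0},{"dp":[0,-0.0066,-0.0026],"spin":0}]' >/dev/null; python3 st.py .097
```

```text
t12.85 th 2.792 r 0.0732 Fr -5.1 Ft -9.9 Fy 3.9 phi -0.0137 fit [0.533  0.1394 0.0735] gap 0.0267 az 1.448
[[0, np.float64(-0.0069), np.float64(-0.002)], [0, np.float64(-0.007), np.float64(-0.0013)], [0, np.float64(-0.0071), np.float64(-0.0006)], [0, np.float64(-0.0071), np.float64(-0.0001)], [0, np.float64(-0.0071), np.float64(0.0006)]]
```

```bash

python3 -m pendant '[{"dp":[0,-0.0069,-0.002],"spin":0},{"dp":[0,-0.007,-0.0012],"spin":0},{"dp":[0,-0.0071,-0.0005],"spin":0},{"dp":[0,-0.0071,0],"spin":0},{"dp":[0,-0.0071,0.0007],"spin":0}]' >/dev/null; python3 st.py .097
```

```text
t13.35 th 3.301 r 0.0734 Fr 1.8 Ft 1.3 Fy 3.4 phi 0.0022 fit [0.5331 0.1393 0.0735] gap 0.0268 az 1.449
[[0, np.float64(-0.007), np.float64(0.0014)], [0, np.float64(-0.0068), np.float64(0.0021)], [0, np.float64(-0.0066), np.float64(0.0027)], [0, np.float64(-0.0063), np.float64(0.0034)], [0, np.float64(-0.0059), np.float64(0.004)]]
```

```bash

python3 -m pendant '[{"dp":[0,-0.007,0.0014],"spin":0},{"dp":[0,-0.0068,0.0021],"spin":0},{"dp":[0,-0.0066,0.0027],"spin":0},{"dp":[0,-0.0063,0.0034],"spin":0},{"dp":[0,-0.0059,0.004],"spin":0}]' >/dev/null; python3 st.py .097
```

```text
t13.85 th 3.839 r 0.0730 Fr -2.0 Ft 9.8 Fy 2.6 phi 0.0125 fit [0.533  0.1394 0.0735] gap 0.0267 az 1.449
[[0, np.float64(-0.0052), np.float64(0.0049)], [0, np.float64(-0.0047), np.float64(0.0054)], [0, np.float64(-0.0041), np.float64(0.0058)], [0, np.float64(-0.0036), np.float64(0.0061)], [0, np.float64(-0.003), np.float64(0.0064)]]
```

```bash

python3 -m pendant '[{"dp":[0,-0.0052,0.0049],"spin":0},{"dp":[0,-0.0047,0.0054],"spin":0},{"dp":[0,-0.0041,0.0058],"spin":0},{"dp":[0,-0.0036,0.0061],"spin":0}]' >/dev/null; python3 st.py .097
```

```text
t14.25 th 4.238 r 0.0726 Fr 0.6 Ft 10.6 Fy 3.2 phi 0.0123 fit [0.5329 0.1394 0.0735] gap 0.0264 az 1.449
[[0, np.float64(-0.003), np.float64(0.0065)], [0, np.float64(-0.0023), np.float64(0.0067)], [0, np.float64(-0.0017), np.float64(0.0069)], [0, np.float64(-0.001), np.float64(0.0071)], [0, np.float64(-0.0003), np.float64(0.0071)]]
```

```bash

python3 -m pendant '[{"dp":[0,-0.003,0.0065],"spin":0},{"dp":[0,-0.0023,0.0067],"spin":0},{"dp":[0,-0.0017,0.0069],"spin":0},{"dp":[0,-0.001,0.0071],"spin":0},{"dp":[0,-0.0003,0.0071],"spin":0}]' >/dev/null; python3 st.py .097
```

```text
t14.75 th 4.723 r 0.0726 Fr 5.4 Ft 6.6 Fy 2.6 phi 0.0093 fit [0.533  0.1394 0.0735] gap 0.0263 az 1.449
[[0, np.float64(0.0002), np.float64(0.0071)], [0, np.float64(0.0009), np.float64(0.0071)], [0, np.float64(0.0016), np.float64(0.007)], [0, np.float64(0.0025), np.float64(0.0067)], [0, np.float64(0.0031), np.float64(0.0065)]]
```

```bash

python3 -m pendant '[{"dp":[0,0.0002,0.0071],"spin":0},{"dp":[0,0.0009,0.0071],"spin":0},{"dp":[0,0.0016,0.007],"spin":0},{"dp":[0,0.0025,0.0067],"spin":0}]' >/dev/null; python3 st.py .097
```

```text
t15.15 th 5.113 r 0.0729 Fr 7.1 Ft 3.7 Fy 3.1 phi 0.0070 fit [0.533  0.1394 0.0735] gap 0.0266 az 1.449
[[0, np.float64(0.0029), np.float64(0.0065)], [0, np.float64(0.0035), np.float64(0.0062)], [0, np.float64(0.0041), np.float64(0.0059)], [0, np.float64(0.0049), np.float64(0.0053)], [0, np.float64(0.0053), np.float64(0.0048)]]
```

```bash

python3 -m pendant '[{"dp":[0,0.0027,0.0066],"spin":0},{"dp":[0,0.0033,0.0063],"spin":0},{"dp":[0,0.0041,0.0059],"spin":0},{"dp":[0,0.0049,0.0053],"spin":0},{"dp":[0,0.0053,0.0048],"spin":0}]' >/dev/null; python3 st.py .097
```

```text
t15.65 th 5.606 r 0.0731 Fr 6.9 Ft -0.7 Fy 2.6 phi 0.0036 fit [0.533  0.1394 0.0735] gap 0.0263 az 1.449
[[0, np.float64(0.0056), np.float64(0.0044)], [0, np.float64(0.0061), np.float64(0.0038)], [0, np.float64(0.0064), np.float64(0.0032)], [0, np.float64(0.0068), np.float64(0.0024)], [0, np.float64(0.007), np.float64(0.0017)]]
```

```bash

python3 -m pendant '[{"dp":[0,0.0056,0.0045],"spin":0},{"dp":[0,0.0061,0.0039],"spin":0},{"dp":[0,0.0064,0.0033],"spin":0},{"dp":[0,0.0068,0.0024],"spin":0},{"dp":[0,0.007,0.0017],"spin":0}]' >/dev/null; python3 st.py .097
```

```text
t16.15 th 6.111 r 0.0731 Fr 7.7 Ft -1.5 Fy 2.8 phi 0.0013 fit [0.533  0.1394 0.0735] gap 0.0265 az 1.449
[[0, np.float64(0.0071), np.float64(0.0011)], [0, np.float64(0.0072), np.float64(0.0004)], [0, np.float64(0.0072), np.float64(-0.0003)], [0, np.float64(0.0071), np.float64(-0.0012)], [0, np.float64(0.007), np.float64(-0.0019)]]
```

```bash

python3 -m pendant '[{"dp":[0,0.0071,0.0013],"spin":0},{"dp":[0,0.0072,0.0006],"spin":0},{"dp":[0,0.0072,-0.0001],"spin":0},{"dp":[0,0.0071,-0.0012],"spin":0},{"dp":[0,0.007,-0.0019],"spin":0}]' >/dev/null; python3 st.py .097
```

```text
t16.65 th 0.326 r 0.0735 Fr -0.2 Ft -2.8 Fy 2.7 phi 0.0002 fit [0.533  0.1394 0.0735] gap 0.0266 az 1.449
[[0, np.float64(0.0066), np.float64(-0.0026)], [0, np.float64(0.0063), np.float64(-0.0032)], [0, np.float64(0.006), np.float64(-0.0038)], [0, np.float64(0.0056), np.float64(-0.0044)], [0, np.float64(0.0052), np.float64(-0.0049)]]
```

```bash

python3 -m pendant '[{"dp":[0,0.0066,-0.0026],"spin":0},{"dp":[0,0.0063,-0.0032],"spin":0},{"dp":[0,0.006,-0.0038],"spin":0},{"dp":[0,0.0056,-0.0044],"spin":0},{"dp":[0,0.0052,-0.0049],"spin":0}]' >/dev/null; python3 st.py .097
```

```text
t17.15 th 0.798 r 0.0734 Fr -0.4 Ft -3.6 Fy 4.5 phi -0.0002 fit [0.533  0.1394 0.0735] gap 0.0264 az 1.449
[[0, np.float64(0.0047), np.float64(-0.0053)], [0, np.float64(0.0042), np.float64(-0.0058)], [0, np.float64(0.0036), np.float64(-0.0061)], [0, np.float64(0.003), np.float64(-0.0065)], [0, np.float64(0.0024), np.float64(-0.0067)]]
```

```bash

python3 -m pendant '[{"dp":[0,0.0047,-0.0053],"spin":0},{"dp":[0,0.0042,-0.0058],"spin":0},{"dp":[0,0.0036,-0.0061],"spin":0},{"dp":[0,0.003,-0.0065],"spin":0},{"dp":[0,0.0024,-0.0067],"spin":0}]' >/dev/null; python3 st.py .097
```

```text
t17.65 th 1.272 r 0.0731 Fr -1.9 Ft -7.5 Fy 4.9 phi -0.0021 fit [0.533  0.1394 0.0735] gap 0.0264 az 1.449
[[0, np.float64(0.0017), np.float64(-0.0069)], [0, np.float64(0.001), np.float64(-0.007)], [0, np.float64(0.0003), np.float64(-0.0071)], [0, np.float64(-0.0003), np.float64(-0.0071)], [0, np.float64(-0.001), np.float64(-0.007)]]
```

```bash

python3 -m pendant '[{"dp":[0,0.0017,-0.0069],"spin":0},{"dp":[0,0.001,-0.007],"spin":0},{"dp":[0,0.0003,-0.0071],"spin":0},{"dp":[0,-0.0004,-0.0071],"spin":0},{"dp":[0,-0.0011,-0.007],"spin":0}]' >/dev/null; python3 st.py .097
```

```text
t18.15 th 1.748 r 0.0726 Fr -1.8 Ft -12.3 Fy 5.5 phi -0.0093 fit [0.533  0.1394 0.0735] gap 0.0266 az 1.449
[[0, np.float64(-0.0016), np.float64(-0.0069)], [0, np.float64(-0.0023), np.float64(-0.0067)], [0, np.float64(-0.0029), np.float64(-0.0065)], [0, np.float64(-0.0035), np.float64(-0.0062)], [0, np.float64(-0.0041), np.float64(-0.0058)]]
```

```bash

python3 -m pendant '[{"dp":[0,-0.0016,-0.0069],"spin":0},{"dp":[0,-0.0023,-0.0067],"spin":0},{"dp":[0,-0.003,-0.0065],"spin":0},{"dp":[0,-0.0036,-0.0062],"spin":0},{"dp":[0,-0.0042,-0.0058],"spin":0}]' >/dev/null; python3 st.py .097
```

```text
t18.65 th 2.231 r 0.0726 Fr -5.7 Ft -13.8 Fy 5.8 phi -0.0134 fit [0.533  0.1394 0.0735] gap 0.0268 az 1.449
[[0, np.float64(-0.0048), np.float64(-0.0053)], [0, np.float64(-0.0053), np.float64(-0.0048)], [0, np.float64(-0.0057), np.float64(-0.0042)], [0, np.float64(-0.0059), np.float64(-0.0038)], [0, np.float64(-0.0063), np.float64(-0.0032)]]
```

```bash

python3 -m pendant '[{"dp":[0,-0.0049,-0.0052],"spin":0},{"dp":[0,-0.0054,-0.0047],"spin":0},{"dp":[0,-0.0057,-0.0042],"spin":0},{"dp":[0,-0.006,-0.0037],"spin":0},{"dp":[0,-0.0063,-0.0032],"spin":0}]' >/dev/null; python3 st.py .097
```

```text
t19.15 th 2.718 r 0.0731 Fr -6.5 Ft -10.5 Fy 4.3 phi -0.0136 fit [0.533  0.1394 0.0735] gap 0.0266 az 1.448
[[0, np.float64(-0.0067), np.float64(-0.0024)], [0, np.float64(-0.0069), np.float64(-0.0017)], [0, np.float64(-0.007), np.float64(-0.0011)], [0, np.float64(-0.007), np.float64(-0.0006)], [0, np.float64(-0.0071), np.float64(0.0001)]]
```

```bash

python3 -m pendant '[{"dp":[0,-0.0067,-0.0024],"spin":0},{"dp":[0,-0.0069,-0.0017],"spin":0},{"dp":[0,-0.007,-0.0011],"spin":0},{"dp":[0,-0.007,-0.0006],"spin":0},{"dp":[0,-0.0071,0.0001],"spin":0}]' >/dev/null; python3 st.py .097
```

```text
t19.65 th 3.212 r 0.0736 Fr -3.5 Ft -1.6 Fy 2.8 phi -0.0027 fit [0.533  0.1395 0.0735] gap 0.0264 az 1.448
[[0, np.float64(-0.0071), np.float64(0.001)], [0, np.float64(-0.0069), np.float64(0.0016)], [0, np.float64(-0.0067), np.float64(0.0023)], [0, np.float64(-0.0065), np.float64(0.0028)], [0, np.float64(-0.0062), np.float64(0.0034)]]
```

```bash

python3 -m pendant '[{"dp":[0,-0.0071,0.001],"spin":0},{"dp":[0,-0.0069,0.0016],"spin":0},{"dp":[0,-0.0067,0.0023],"spin":0},{"dp":[0,-0.0065,0.0028],"spin":0},{"dp":[0,-0.0062,0.0034],"spin":0}]' >/dev/null; python3 st.py .097
```

```text
t20.15 th 3.740 r 0.0732 Fr -2.6 Ft 9.0 Fy 2.5 phi 0.0117 fit [0.533  0.1395 0.0735] gap 0.0263 az 1.449
[[0, np.float64(-0.0056), np.float64(0.0044)], [0, np.float64(-0.0052), np.float64(0.0049)], [0, np.float64(-0.0047), np.float64(0.0054)], [0, np.float64(-0.0042), np.float64(0.0057)], [0, np.float64(-0.0036), np.float64(0.0061)]]
```

```bash

python3 -m pendant '[{"dp":[0,-0.0056,0.0044],"spin":0},{"dp":[0,-0.0052,0.0049],"spin":0},{"dp":[0,-0.0047,0.0054],"spin":0},{"dp":[0,-0.0042,0.0057],"spin":0},{"dp":[0,-0.0036,0.0061],"spin":0}]' >/dev/null; python3 st.py .097
```

```text
t20.65 th 4.237 r 0.0728 Fr 0.5 Ft 9.9 Fy 2.7 phi 0.0115 fit [0.5329 0.1395 0.0735] gap 0.0262 az 1.449
[[0, np.float64(-0.003), np.float64(0.0065)], [0, np.float64(-0.0023), np.float64(0.0067)], [0, np.float64(-0.0017), np.float64(0.0069)], [0, np.float64(-0.001), np.float64(0.0071)], [0, np.float64(-0.0003), np.float64(0.0071)]]
```

```bash

python3 -m pendant '[{"dp":[0,-0.003,0.0065],"spin":0},{"dp":[0,-0.0024,0.0067],"spin":0},{"dp":[0,-0.0018,0.0069],"spin":0},{"dp":[0,-0.0011,0.0071],"spin":0},{"dp":[0,-0.0004,0.0071],"spin":0}]' >/dev/null; python3 st.py .097
```

```text
t21.15 th 4.718 r 0.0727 Fr 3.8 Ft 6.3 Fy 2.2 phi 0.0078 fit [0.533  0.1395 0.0735] gap 0.0262 az 1.449
[[0, np.float64(0.0003), np.float64(0.0071)], [0, np.float64(0.0009), np.float64(0.0071)], [0, np.float64(0.0016), np.float64(0.007)], [0, np.float64(0.0024), np.float64(0.0067)], [0, np.float64(0.0031), np.float64(0.0065)]]
```

```bash

python3 -m pendant '[{"dp":[0,0.0002,0.0071],"spin":0},{"dp":[0,0.0008,0.0071],"spin":0},{"dp":[0,0.0015,0.007],"spin":0},{"dp":[0,0.0024,0.0067],"spin":0},{"dp":[0,0.0031,0.0065],"spin":0}]' >/dev/null; python3 st.py .097
```

```text
t21.65 th 5.205 r 0.0729 Fr 7.5 Ft 2.2 Fy 2.4 phi 0.0063 fit [0.533  0.1395 0.0735] gap 0.0269 az 1.449
[[0, np.float64(0.0035), np.float64(0.0062)], [0, np.float64(0.0041), np.float64(0.0059)], [0, np.float64(0.0046), np.float64(0.0055)], [0, np.float64(0.0053), np.float64(0.0048)], [0, np.float64(0.0058), np.float64(0.0043)]]
```

```bash

python3 -m pendant '[{"dp":[0,0.0033,0.0063],"spin":0},{"dp":[0,0.004,0.006],"spin":0},{"dp":[0,0.0046,0.0055],"spin":0},{"dp":[0,0.0053,0.0048],"spin":0},{"dp":[0,0.0058,0.0043],"spin":0}]' >/dev/null; python3 st.py .097
```

```text
t22.15 th 5.700 r 0.0732 Fr 6.4 Ft -0.4 Fy 1.0 phi 0.0030 fit [0.533  0.1395 0.0735] gap 0.0263 az 1.449
[[0, np.float64(0.006), np.float64(0.0038)], [0, np.float64(0.0064), np.float64(0.0032)], [0, np.float64(0.0067), np.float64(0.0026)], [0, np.float64(0.007), np.float64(0.0017)], [0, np.float64(0.0071), np.float64(0.0011)]]
```

```bash

python3 -m pendant '[{"dp":[0,0.006,0.0039],"spin":0},{"dp":[0,0.0064,0.0033],"spin":0},{"dp":[0,0.0067,0.0027],"spin":0},{"dp":[0,0.007,0.0018],"spin":0},{"dp":[0,0.0071,0.0011],"spin":0}]' >/dev/null; python3 -m pendant '[{"dp":[0,0.0065,0.0007],"spin":0},{"dp":[0,0,0.0003],"spin":0},{"dp":[0,0,0],"spin":0}]' >/dev/null; python3 st.py .097
```

```text
t22.95 th 0.004 r 0.0736 Fr 2.8 Ft 1.3 Fy 1.0 phi -0.0002 fit [0.533  0.1395 0.0735] gap 0.0266 az 1.449
[[0, np.float64(0.0071), np.float64(-0.0003)], [0, np.float64(0.0071), np.float64(-0.001)], [0, np.float64(0.007), np.float64(-0.0017)], [0, np.float64(0.0067), np.float64(-0.0024)], [0, np.float64(0.0065), np.float64(-0.0031)]]
```

```bash

python3 -m pendant '[{"dp":[0,0,0],"spin":0},{"dp":[0,0,0],"spin":0},{"dp":[0,0,0],"spin":0},{"dp":[0,0,0],"spin":0},{"dp":[0,0,0],"spin":0}]' 70
python3 -m pendant '[{"dp":[0,0,-0.02],"spin":0},{"dp":[0,0,-0.04],"spin":0},{"dp":[0,0,-0.045],"spin":0},{"dp":[0,0,-0.045],"spin":0},{"dp":[0,0,-0.045],"spin":0}]'
python3 -m pendant '[{"dp":[0,0,-0.045],"spin":0},{"dp":[0,0,-0.045],"spin":0},{"dp":[0,0,-0.045],"spin":0},{"dp":[0,0,0],"spin":0}]' 35
python3 -c "
from h import *
go([.526,-.1555,.296]);go([.526,-.1555,.41])
a=r.read_camera('scene')[:,:,::-1]; cv2.imwrite('pics/s5.png',cv2.resize(a[100:320,180:460],(764,600)))"
```

```text
t: 23.45
ee_pos: [0.5624, 0.2138, 0.0654]
ee_rot: [2.353, 2.082, 0.0]
contact_force: [0.1, 0.0, -0.2]
finger_gap: 0.0613
grasp_force: 0.0
t: 23.95
ee_pos: [0.5621, 0.2137, 0.2623]
ee_rot: [2.353, 2.082, 0.0]
contact_force: [1.2, 0.0, -0.4]
finger_gap: 0.0618
grasp_force: 0.0
t: 24.35
ee_pos: [0.563, 0.214, 0.4017]
ee_rot: [2.348, 2.078, 0.015]
contact_force: [-0.6, 0.7, 0.2]
finger_gap: 0.0319
grasp_force: 0.0
t24.35 tcp [0.563  0.214  0.4017] az 1.449 z [ 0.011  0.002 -1.   ] F [-0.63  0.68  0.16] gap 0.0319 gf 0.0 q [ 0.17  0.46  0.81 -0.    1.85  0.29]
to [0.526, -0.1555, 0.296] dp tool [-0.3716  0.007   0.1046]
t24.35 tcp [0.563  0.214  0.4017] az 1.449 z [ 0.011  0.002 -1.   ] F [-0.63  0.68  0.16] gap 0.0319 gf 0.0 q [ 0.17  0.46  0.81 -0.    1.85  0.29]
to [0.526, -0.1555, 0.41] dp tool [-0.3712  0.0083 -0.0094]
```

View pics/s5.png

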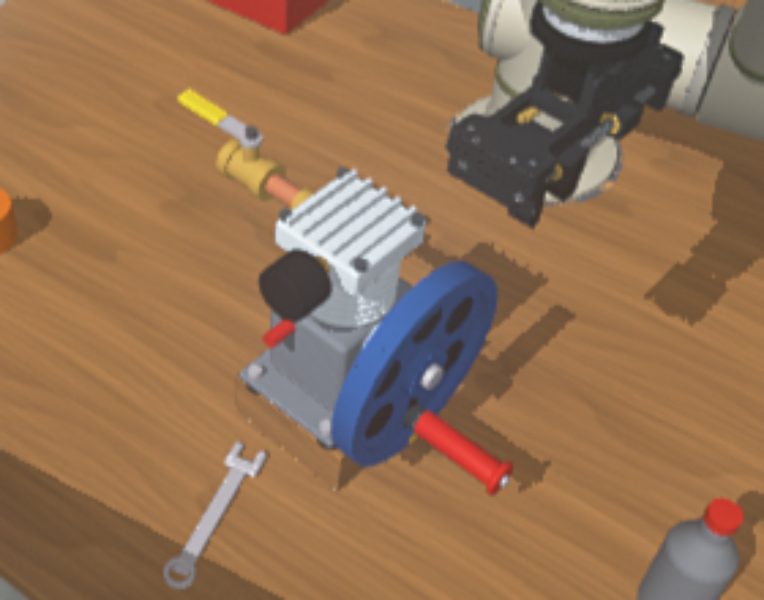

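The handle (crop (462,450)) hangs at the bottom and the cock is still open. I go back to the lever.

```bash

python3 -m pendant '[{"dp":[-0.046,0.001,0],"spin":0},{"dp":[-0.046,0.001,0],"spin":0},{"dp":[-0.046,0.001,0],"spin":0},{"dp":[-0.046,0.001,0],"spin":0}]' >/dev/null
python3 -m pendant '[{"dp":[-0.046,0.001,0],"spin":0},{"dp":[-0.046,0.001,0],"spin":0},{"dp":[-0.046,0.001,0],"spin":0},{"dp":[-0.046,0.001,0],"spin":0},{"dp":[0,0,0],"spin":0}]' >/dev/null
python3 -c "
from h import *
go([.526,-.1555,.296])"
```

```text
t25.30 tcp [ 0.5246 -0.1569  0.3928] az 1.443 z [-0.004  0.001 -1.   ] F [-0.86  0.07  0.39] gap 0.0310 gf 0.0 q [-0.5   0.32  1.04 -0.    1.79 -0.38]
to [0.526, -0.1555, 0.296] dp tool [0.0015 0.0017 0.0968]
```

```bash

python3 -m pendant '[{"dp":[0.0015,0.0015,0.02],"spin":0},{"dp":[0,0,0.02],"spin":0},{"dp":[0,0,0.02],"spin":0},{"dp":[0,0,0.02],"spin":0},{"dp":[0,0,0.015],"spin":0}]'
python3 -m pendant '[{"dp":[0.0004,-0.0074,0],"spin":0.11},{"dp":[0.0004,-0.0074,0],"spin":0.11},{"dp":[0.0004,-0.0074,0],"spin":0.11},{"dp":[0.0004,-0.0074,0],"spin":0.11}]'
python3 -c "
from h import *
tool()"
```

```text
t: 25.8
ee_pos: [0.5266, -0.1501, 0.2978]
ee_rot: [-2.35, -2.08, 0.002]
contact_force: [-0.3, 0.2, -0.5]
finger_gap: 0.0309
grasp_force: 0.0
t: 26.2
ee_pos: [0.4988, -0.1404, 0.299]
ee_rot: [-2.752, -1.512, 0.002]
contact_force: [-0.2, -0.3, -0.3]
finger_gap: 0.0304
grasp_force: 0.0
t26.20 tcp [ 0.4988 -0.1404  0.299 ] az 1.005 z [-0.002  0.001 -1.   ] F [-0.19 -0.34 -0.31] gap 0.0304 gf 0.0 q [-0.5   0.25  1.36  0.    1.53  0.07]
```

```bash
python3 -c "
from h import *
a=r.read_camera('scene')[:,:,::-1]; b=r.read_camera('top')[:,:,::-1]
cv2.imwrite('pics/s6.png',np.hstack([cv2.resize(a[90:190,220:330],(440,400)),cv2.resize(b[210:290,255:335],(400,400))[:,:360]]))"
```

```text
(no output)
```

View pics/s6.png

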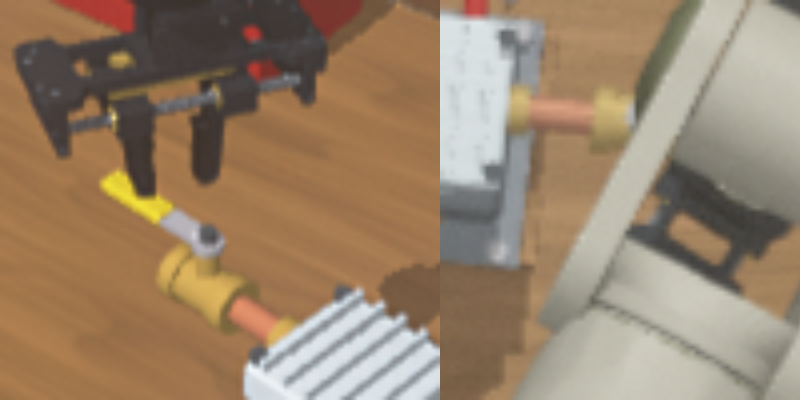

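```bash
python3 -c "
from h import *
def pj(P):
    c=r.calibration('scene');K=np.array(c['K']);q=Ro.from_rotvec(c['rotation']).inv().apply(np.array(P)-c['xyz']);v=K@[q[0],-q[1],-q[2]];v=v[:2]/v[2];return (v-[220,90])*4
o=r.observe();T=Ro.from_rotvec(o['ee_rot']).as_matrix();p=o['ee_pos']
for s in(.0155,.033,-.0155,-.033): print(s,p+T[:,1]*s,pj(p+T[:,1]*s))
P=lambda x,y:np.round(plane('scene',(220+x/4,90+y/4),.319),4)
print('tip',P(105,180),'stem',P(208,238),'sleeve in',P(165,213))
"
```

```text
0.0155 [ 0.51197314 -0.14852214  0.29950179] [151.94697398 211.87190434]
0.033 [ 0.52677906 -0.15785134  0.29947388] [127.57113196 217.51448369]
-0.0155 [ 0.48574551 -0.13199613  0.29955121] [194.69780727 201.97583719]
-0.033 [ 0.47093959 -0.12266693  0.29957912] [218.59230112 196.44468148]
tip [ 0.5235 -0.1795  0.319 ] stem [ 0.5295 -0.0867  0.319 ] sleeve in [ 0.5264 -0.1251  0.319 ]
```

```bash

python3 -m pendant '[{"dp":[0,0,0.002],"spin":0},{"dp":[0,0,0],"spin":0}]'
python3 -m pendant '[{"dp":[0,-0.004,0],"spin":0},{"dp":[0,0,0],"spin":0}]'
python3 -c "
from h import *
tool()
def pj(P):
    c=r.calibration('scene');K=np.array(c['K']);q=Ro.from_rotvec(c['rotation']).inv().apply(np.array(P)-c['xyz']);v=K@[q[0],-q[1],-q[2]];v=v[:2]/v[2];return (v-[180,60])*3
T=Ro.from_rotvec([-3.122,-.335,.002]).as_matrix();p=np.array([.4652,-.1007,.2962])
for s in(.024,-.024): print('s1',pj(p+T[:,1]*s))
"
```

```text
t: 26.5
ee_pos: [0.4997, -0.1411, 0.2978]
ee_rot: [-2.748, -1.521, 0.0]
contact_force: [0.4, -0.5, 0.2]
finger_gap: 0.031
grasp_force: 0.0
t: 26.7
ee_pos: [0.4959, -0.1389, 0.2981]
ee_rot: [-2.749, -1.519, 0.0]
contact_force: [0.3, -0.6, -0.9]
finger_gap: 0.0311
grasp_force: 0.0
t26.70 tcp [ 0.4959 -0.1389  0.2981] az 1.010 z [-0.  0. -1.] F [ 0.25 -0.58 -0.9 ] gap 0.0311 gf 0.0 q [-0.5   0.25  1.38 -0.    1.52  0.06]
s1 [283.07247696 239.3438889 ]
s1 [330.82007805 253.3547387 ]
```

```bash
cat > lev.py <<'E'
from h import *
im=r.read_camera('scene')
for b in blobs(im,(24,140,120),(34,255,255),12):
    if 225<b[1][0]<310 and 110<b[1][1]<170:
        p=[plane('scene',b[i],.319) for i in(1,2,3)]; print(b[0],np.round(b[1],1),[np.round(x,4)[:2].tolist() for x in p])
tool()
E
python3 lev.py
```

```text
94 [253.6 139. ] [[0.5247, -0.1527], [0.5219, -0.1807], [0.5275, -0.1247]]
t26.75 tcp [ 0.4961 -0.1391  0.2982] az 1.009 z [-0.  0. -1.] F [0.6  0.53 0.06] gap 0.0311 gf 0.0 q [-0.5   0.25  1.38 -0.    1.52  0.06]
```

The visible fingertips sit about 18 mm above the nominal TCP. That agrees with the 26.5 mm chord on the handle, so the tips skimmed over the sleeve and the lever has not moved. I go back over it and descend deeper.

```bash

python3 -m pendant '[{"dp":[0,0,-0.045],"spin":0},{"dp":[0.0015,0.016,0],"spin":0},{"dp":[0.0015,0.016,0],"spin":0}]' >/dev/null
python3 -m pendant '[{"dp":[0,0,0],"spin":-0.11},{"dp":[0,0,0],"spin":-0.11},{"dp":[0,0,0],"spin":-0.11},{"dp":[0,0,0],"spin":-0.11},{"dp":[0,0,0],"spin":0}]' >/dev/null
python3 lev.py; python3 -c "
from h import *
go([.5247,-.1535,.28])"
```

```text
102 [253.7 138.9] [[0.5242, -0.1526], [0.5216, -0.1808], [0.5268, -0.1249]]
t27.60 tcp [ 0.5249 -0.1537  0.3432] az 1.447 z [-0.  0. -1.] F [ 0.47 -0.13  0.65] gap 0.0306 gf 0.0 q [-0.5   0.31  1.18 -0.    1.65 -0.37]
t27.60 tcp [ 0.5249 -0.1537  0.3432] az 1.447 z [-0.  0. -1.] F [ 0.47 -0.13  0.65] gap 0.0306 gf 0.0 q [-0.5   0.31  1.18 -0.    1.65 -0.37]
to [0.5247, -0.1535, 0.28] dp tool [ 0.0002 -0.0002  0.0632]
```

```bash

python3 -m pendant '[{"dp":[0,0,0.015],"spin":0},{"dp":[0,0,0.015],"spin":0},{"dp":[0,0,0.012],"spin":0},{"dp":[0,0,0.012],"spin":0},{"dp":[0,0,0.01],"spin":0}]'
python3 -m pendant '[{"dp":[0.0004,-0.0074,0],"spin":0.11},{"dp":[0.0004,-0.0074,0],"spin":0.11},{"dp":[0.0004,-0.0074,0],"spin":0.11}]'
python3 lev.py
```

```text
t: 28.1
ee_pos: [0.5248, -0.1537, 0.2785]
ee_rot: [-2.354, -2.081, 0.0]
contact_force: [0.3, 0.1, 0.2]
finger_gap: 0.0309
grasp_force: 0.0
t: 28.4
ee_pos: [0.5037, -0.1477, 0.279]
ee_rot: [2.666, 1.659, 0.0]
contact_force: [1.6, -2.0, -0.6]
finger_gap: 0.0304
grasp_force: 1.3
57 [259.6 138.4] [[0.5129, -0.1415], [0.5042, -0.1637], [0.5193, -0.1248]]
t28.45 tcp [ 0.503  -0.1473  0.2793] az 1.108 z [ 0.001 -0.001 -1.   ] F [ 1.67 -0.33  0.22] gap 0.0308 gf 0.7 q [-0.51  0.27  1.39 -0.    1.48 -0.05]
```

It is moving now. I continue to the shut stop.

```bash

python3 -m pendant '[{"dp":[0.0004,-0.0074,0],"spin":0.11},{"dp":[0.0004,-0.0074,0],"spin":0.11},{"dp":[0.0004,-0.0074,0],"spin":0.11},{"dp":[0.0004,-0.0074,0],"spin":0.11},{"dp":[0.0004,-0.0074,0],"spin":0.11}]'
python3 -m pendant '[{"dp":[0.0004,-0.0074,0],"spin":0.11},{"dp":[0.0004,-0.0074,0],"spin":0.11},{"dp":[0.0004,-0.0074,0],"spin":0.11},{"dp":[0.0004,-0.0074,0],"spin":0.11},{"dp":[0.0004,-0.0074,0],"spin":0.11}]'
python3 -m pendant '[{"dp":[0.0004,-0.0074,0],"spin":0.11}]'
python3 lev.py
```

```text
t: 28.95
ee_pos: [0.4763, -0.1236, 0.2794]
ee_rot: [3.015, 0.876, 0.0]
contact_force: [1.4, -3.4, 0.5]
finger_gap: 0.0309
grasp_force: 1.3
t: 29.45
ee_pos: [0.4656, -0.0884, 0.2795]
ee_rot: [3.14, 0.025, 0.001]
contact_force: [-0.2, -3.2, 0.3]
finger_gap: 0.031
grasp_force: 1.3
t: 29.55
ee_pos: [0.466, -0.0809, 0.2795]
ee_rot: [3.137, -0.148, 0.001]
contact_force: [-0.3, -2.5, 0.8]
finger_gap: 0.0308
grasp_force: 1.2
72 [285.2 138.6] [[0.4718, -0.0866], [0.449, -0.0857], [0.4933, -0.0874]]
t29.60 tcp [ 0.466  -0.08    0.2795] az -0.099 z [ 0.    -0.001 -1.   ] F [-0.38 -1.02  0.73] gap 0.0312 gf 0.4 q [-0.42  0.16  1.53 -0.    1.45  1.25]
```

Only the last few millimetres to the stop are left. I add small pushes.

```bash

python3 -m pendant '[{"dp":[0.0002,-0.004,0],"spin":0.02},{"dp":[0.0002,-0.003,0],"spin":0}]'
python3 -m pendant '[{"dp":[0,-0.002,0],"spin":0}]'
python3 lev.py
```

```text
t: 29.8
ee_pos: [0.4669, -0.0751, 0.2794]
ee_rot: [3.133, -0.172, -0.0]
contact_force: [-4.3, -20.7, 0.1]
finger_gap: 0.0313
grasp_force: 10.2
t: 29.9
ee_pos: [0.467, -0.0751, 0.2794]
ee_rot: [3.129, -0.173, -0.001]
contact_force: [-4.2, -27.8, -0.3]
finger_gap: 0.031
grasp_force: 13.9
75 [286.5 139.7] [[0.4735, -0.0811], [0.4521, -0.0777], [0.4947, -0.0844]]
t29.95 tcp [ 0.467  -0.0752  0.2794] az -0.110 z [-0.001 -0.008 -1.   ] F [ -4.2  -19.92  -0.1 ] gap 0.0311 gf 10.3 q [-0.4   0.16  1.53 -0.01  1.45  1.28]
```

```bash

python3 -m pendant '[{"dp":[0,0.006,0],"spin":0},{"dp":[0,0.004,0],"spin":0},{"dp":[0,0,-0.02],"spin":0},{"dp":[0,0,-0.03],"spin":0},{"dp":[0,0,-0.04],"spin":0}]'
python3 -m pendant '[{"dp":[-0.03,0,-0.03],"spin":0},{"dp":[-0.04,0,0],"spin":0},{"dp":[-0.02,0,0],"spin":0},{"dp":[0,0,0],"spin":0},{"dp":[0,0,0],"spin":0}]'
python3 lev.py
python3 -c "
from h import *
a=r.read_camera('scene')[:,:,::-1]; cv2.imwrite('pics/s7.png',a[60:340,180:480])"
```

```text
t: 30.45
ee_pos: [0.4657, -0.0813, 0.3694]
ee_rot: [-3.135, 0.172, 0.004]
contact_force: [-1.5, -0.4, -0.0]
finger_gap: 0.0307
grasp_force: 0.0
t: 30.95
ee_pos: [0.3771, -0.0717, 0.3994]
ee_rot: [-3.137, 0.174, -0.001]
contact_force: [0.4, -0.4, 0.8]
finger_gap: 0.0306
grasp_force: 0.0
92 [289.  138.3] [[0.4646, -0.0791], [0.4354, -0.0741], [0.4933, -0.084]]
t31.00 tcp [ 0.3773 -0.0718  0.3991] az -0.111 z [-0.     0.001 -1.   ] F [ 0.33  0.42 -1.  ] gap 0.0309 gf 0.0 q [-0.5  -0.07  1.47  0.    1.74  1.19]
```

View pics/s7.png

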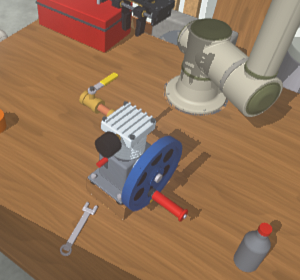

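The lever (crop (104,82)) is back at its starting position: sleeve centre (0.4646,-0.0791), against (0.4648,-0.0792) at the start. The handle (crop (170,206)) hangs at the bottom, the bystanders are where they were, and the robot is clear. I hand in.

```bash
python3 -c "
from cell import r
print(r.close_job())"
```

```text
the job is handed in; nothing more can be done
None
```

The job is handed in (the judge's verdict was not shown): cock opened, flywheel turned two full turns at about 6.5 s each, handle left hanging at the bottom, cock shut again, and the oil bottle, filter and spanner not touched.

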